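# Index the setting head four clicks

### The arm

A 7-joint arm with a two-finger parallel gripper is mounted at the origin on a cart in front of the work surface, level with it; the furniture and walls round the work are solid. World frame = base frame: x ahead of the robot, y to its left, z up, the work surface at z = 0. Lengths are in m, angles in rad, forces in N, time in s.
With the tool pointing down it reaches from about 0.425 to 0.925 m from the base axis. Payload 6.8 kg.
Tool frame: the origin (TCP) lies midway between the tips of the shut fingers; the grasp point (between the pads) lies r.grip_point_offset behind it (r.grip_point_offset is the distance from the TCP to the grasp point, in m); z points along the fingers, y is the direction in which the jaws open and shut (so a half turn about z gives the same grasp; the last joint's range is limited). The gripper opens to 85 mm and grips with 20 to 120 N. Pads are 22 mm wide; open, the fingers measure 114 mm over their backs; the gripper's body (76 mm by 85 mm) begins 54 mm behind the grasp point. The pads swing forward as they close: fully open they stand 13 mm farther back than shut.
Start: joints at [-1.252, 0.477, 0.022, 1.555, -0.011, 1.109, -0.083], TCP at [0.279, 0.614, 0.231] pointing down, gripper open.
Joint ranges: [-2.96, 2.96], [-0.34, 2.1], [-1.41, 1.46], [0.24, 2.44], [-1.37, 4.51], [0.17, 1.92], [-2.96, 2.96]. Speed limits (rad/s): [2.39, 2.39, 3.14, 3.14, 3.14, 3.14, 3.14].

### API

Orientations are given as a rotation vector (axis times angle).
In Python, from bench import r gives the robot as it stands. The module is installed in compiled form; this text tells all that it offers.
- The arm moves only by the tool play_rows, never from a script. Its argument "deltas" is a list of rows, each a list of 3 entries, a list of its own where there are three numbers: the finger opening in mm, from 0 to 85.4, then the shift along the tool's x, y, z in mm, then the turn, a rotation vector about the tool's x, y, z in rad. A call has 1 to 8 rows; each row is the pose to reach, as a shift and turn from the pose measured when the call began, along the tool's axes at that moment; what a row does not reach only later rows make up. A row lasts 1/8 s, in which the tool goes at most 62.5 mm and 10.7 degrees, less where a joint would pass 70% of its speed; a pose out of reach is approached as far as the arm can. A call with a gripper value outside its range is refused whole. The fingers move at their own pace and stop on an object; "squeeze" is the grip in N (left out, the last holds). Time passes only in rows, so rows that repeat a pose let the fingers close. It gives the time, the measured TCP pose, the force and the opening at its end, in the units of the state.
- r.get_obs(): the state, without advancing time (a new reading comes with each control period).
- r.grab_frame(name): name is "scene" or "top" or "wrist"; returns (picture, depth): 480x640x3 uint8, red, green, blue; 480x640 float32, m along the optical axis (not along the pixel's ray), 0 where there is no reading.
- r.camera_model(name): a dict with "mtx" (3x3 intrinsics, pixels), "rvec" (rotation vector, rad) and "tvec" (3), from world to camera coordinates, as OpenCV has them; the wrist camera has in their place "T_tool_cam" (4x4, takes a point from camera to tool coordinates, whose origin is the TCP and whose axes are the flange's). Camera axes: x right, y down, z forward; pixel columns grow to the right and rows downward; lengths in m; the calibration is good to about 2 mm. A picture is of the moment at which its call begins: read the wrist's pose just before it. camera_model takes no time and is no camera call.
- r.hand_in(): hands the job in, once; it reports no verdict.
The state is a dict: "clock": time; "joints": joint angles; "qvel": joint speeds; "tau": joint torques, N m; "tcp_pos": TCP position; "orientation": TCP orientation; "contact_force": force on the tool from outside, world axes, zero at the start; "moment": the same for the moment, N m; "grip_width": finger opening in m.
Only numpy, scipy, OpenCV 4.12 (cv2) and the standard library are available. Lean on these libraries where they do the work, as an engineer would, in place of code of your own. Each camera call takes 0.05 s, during which the arm holds its last target. There are 200 camera calls.

### The job

The pendant blank on the round index head has its first stone set; bring the next empty seat round to the brass pointer. With a fingertip, push one of the upright studs so that the wheel turns clockwise (seen from above) exactly four clicks from where it stands, without ever clicking past the fourth or backwards from the start, and leave it resting in that click. Push gently; do not pinch, lift or shove the head, and leave the things around it alone.

Things in the scene. Friction and masses are not known exactly. Their poses are not given: they have to be found in the camera images.
- index_head: round grey index head, 148 mm across, base 22 mm high, about 3.5 kg, standing loose on the bench at any yaw. Origin: centre of the underside, on the wheel's upright axis; z up, x toward the brass pointer on the base's rim. The aluminium wheel on it is 118 mm across, its upper face 36 mm above the bench, with four upright finger studs on it
- blank (a point): centre of the top of the brass pendant blank in the middle of the wheel, 45 mm above the bench: 36 mm across, on a 42 mm plug; its three seats, 120 degrees apart, reach 49 mm above the bench, one holds a green stone (to 52 mm) and points at the brass pointer at the start
- index_wheel (a joint): angle of the wheel in rad, 0 at the start, growing clockwise seen from above. A click stop every 30 degrees (0.524 rad): four clicks are 2.094. It takes 3 to 7 N at a stud to leave a stop, less and less up to half way (15 degrees); by 20 degrees a sprung ball carries the wheel on by itself into the next stop, ahead of the finger. Let go within 5 degrees of half way, it may hang there
- stud_red (a point): centre of the top of the red finger stud (turns with the wheel; at the start 45 degrees anticlockwise, seen from above, of the head's x axis). The four studs are alike: upright, round, 12 mm in diameter, 26 mm high (tops 62 mm above the bench), 46 mm from the axis, 90 degrees apart, 53 mm clear between neighbours
- stud_black1 (a point): centre of the top of the black stud next anticlockwise from the red one
- stud_black2 (a point): centre of the top of the black stud opposite the red one
- stud_black3 (a point): centre of the top of the black stud next clockwise from the red one
- pointer (a point): top of the brass pointer block, 12 by 10 mm, on the rim of the base, 30 mm above the bench, 67.5 mm from the axis
- charcoal_block: bystander: black charcoal block, 40 x 52 x 24 mm, loose, left of the head; origin under its centre
- solder_spool: bystander: black spool of silvery wire, 43 mm across, 26 mm high, loose, behind the head; origin under its centre
- glue_bottle: bystander: red pointed bottle, 27 mm across, 60 mm high, loose, right of the head; origin under its centre

How it is judged:
On the way:
1. the fingers push the wheel round from its first stop (contact force between the fingers and index_head above 0.3 N and value of joint index_wheel between 0.06 and 0.6 rad), for 0.02 s.
At the end, for the whole second after the job is handed in: The wheel rests in the fourth click stop clockwise from its start (2.094 rad, within 0.125), still; the head stands flat within 15 mm of where it was (value of joint index_wheel between 1.97 and 2.22 rad and velocity of joint index_wheel between -0.05 and 0.05 rad/s and distance of each of pointer, index_head from where it was at the start of the episode below 0.015 m and angle between index_head's own z axis and vertical below 0.05 rad); the robot touches nothing.
It fails at once if the wheel clicks past the fourth stop, or backwards from the start (value of joint index_wheel above 2.4 rad or value of joint index_wheel below -0.3 rad).
It fails at once if the head is shoved or twisted by more than 15 mm (distance of any of pointer, index_head from where it was at the start of the episode above 0.015 m).
It fails at once if the head is lifted or tipped (height (world z) of index_head above 0.006 m or angle between index_head's own z axis and vertical above 0.08 rad).
It fails at once if the fingers press the head with more than 25 N, as in a pinch (contact force between the fingers and index_head above 25 N).
It fails at once if a bystander is moved by more than 15 mm (distance of any of charcoal_block, solder_spool, glue_bottle from where it was at the start of the episode above 0.015 m).
It also fails if it takes over 48 s, if anything falls off the work surface, if the arm or the gripper's body presses on something with over 40 N, if the wrist force passes 120 N, or if a joint passes its speed limit or range.

## Working session

There is one attempt and no reset: what is moved stays moved. The work goes in short steps, Python scripts to look and compute and a tool call to move; the robot and the scene stay as the last step left them, time stands still between calls to the robot, and variables do not carry over. Pictures are saved under pics/ and viewed, about 8 in all and at most 12, crops included, and the job is handed in when it is done.

Besides the shell and the picture viewer there is one more tool, called after "Call:" as a command line: name --argument value ..., lists and objects as JSON in quotes. play_rows: Moves the arm, as the interface text tells. Its arguments: {"type":"object","properties":{"deltas":{"type":"array"},"squeeze":{"type":"number"}},"required":["deltas"]}

```bash
mkdir -p pics
python3 - <<'E'
from bench import r
import cv2,numpy as np
o=r.get_obs()
for k in("clock","tcp_pos","orientation","grip_width","contact_force"):print(k,o[k])
print(r.grip_point_offset)
for n in("top","scene"):
    p,d=r.grab_frame(n);cv2.imwrite(f"pics/{n}0.png",p[:,:,::-1]);np.save(f"{n}_d.npy",d)
    m=r.camera_model(n);R=cv2.Rodrigues(np.array(m["rvec"]))[0];print(n,np.round(-R.T@np.array(m["tvec"]).ravel(),3),np.round(m["mtx"],1).tolist())
print(np.round(r.camera_model("wrist")["T_tool_cam"],3))
E
```

```text
clock 0.0
tcp_pos [0.27916865 0.61389744 0.23029476]
orientation [-6.65271746e-01 -3.07006033e+00  2.93924120e-03]
grip_width 0.0850386948726251
contact_force [ 0.7069399  -0.31363587 -0.26205707]
0.0187
top [ 0.398 -0.315  0.903] [[493.5, 0.0, 311.6], [0.0, 493.5, 242.7], [0.0, 0.0, 1.0]]
scene [ 0.007 -0.788  0.556] [[563.7, 0.0, 310.6], [0.0, 563.7, 235.0], [0.0, 0.0, 1.0]]
[[ 0.    -0.963 -0.27   0.069]
 [ 1.     0.    -0.     0.001]
 [ 0.    -0.27   0.963 -0.142]
 [ 0.     0.     0.     1.   ]]
```

View pics/top0.png

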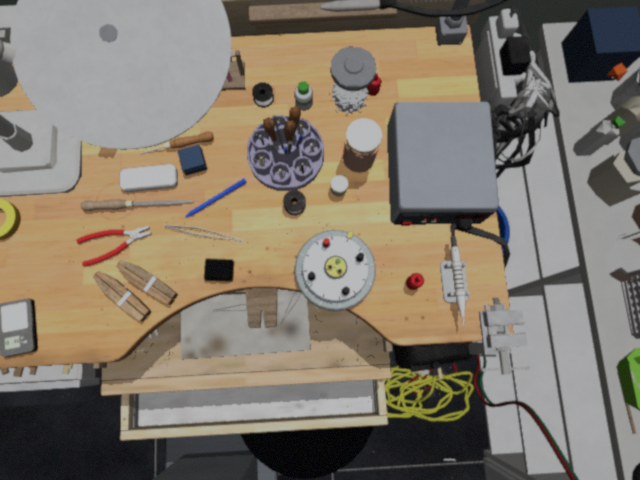

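View pics/scene0.png

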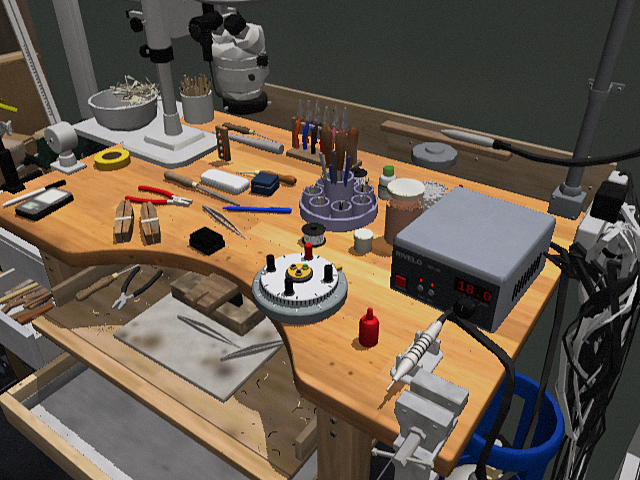

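The top view shows the head at about (336,268), red stud (326,243), black studs (360,258), (346,291), (312,276), pointer (349,235), spool (294,203), charcoal (219,270) and bottle (415,281). Next I'll measure these.

```bash
cat > h.py <<'E'
import cv2,numpy as np
from bench import r
from scipy.spatial.transform import Rotation as Ro
def cast(n,uv,z):
    m=r.camera_model(n);R=cv2.Rodrigues(np.array(m["rvec"]))[0];t=np.array(m["tvec"]).ravel()
    c=-R.T@t;d=R.T@np.linalg.inv(m["mtx"])@np.array([uv[0],uv[1],1.]);return c+d*(z-c[2])/d[2]
def blobs(mask,amin=8):
    n,l,s,c=cv2.connectedComponentsWithStats(mask.astype(np.uint8));return [(c[i],s[i,4]) for i in range(1,n) if s[i,4]>=amin]
E
python3 - <<'E'
from h import *
p=cv2.imread("pics/top0.png");h=cv2.cvtColor(p,cv2.COLOR_BGR2HSV);H,S,V=[h[...,i].astype(int) for i in range(3)]
roi=np.zeros(H.shape,bool);roi[190:320,195:440]=1
red=roi&((H<8)|(H>172))&(S>150)&(V>70)
yel=roi&(H>22)&(H<35)&(S>110)&(V>110)
blk=roi&(V<60)
for nm,m,z in(("red",red,.062),("yel",yel,.03),("blk",blk,.062)):
    for c,a in blobs(m,6):print(nm,np.round(c,1),a,np.round(cast("top",c,z)[:2],4), "z0.02",np.round(cast("top",c,.02)[:2],4))
# wheel face circle: white
w=roi&(S<45)&(V>150)
print("white",[(np.round(c,1),a,cast("top",c,.036)[:2].round(4)) for c,a in blobs(w,300)])
cs,_=cv2.findContours(w.astype(np.uint8),0,1)
c=max(cs,key=cv2.contourArea);e=cv2.minEnclosingCircle(c);el=cv2.fitEllipse(cv2.convexHull(c));print(e,el,cast("top",el[0],.036))
cv2.imwrite("pics/crop.png",cv2.resize(p[215:320,270:440],None,fx=4,fy=4,interpolation=cv2.INTER_CUBIC))
E
```

```text
red [406.6 222.8] 27 [ 0.6133 -0.4942] z0.02 [ 0.624  -0.5032]
red [325.9 242. ] 23 [ 0.5866 -0.35  ] z0.02 [ 0.5961 -0.3518]
red [415.5 280.3] 173 [ 0.5107 -0.4995] z0.02 [ 0.5163 -0.5087]
yel [335.9 262.1] 7 [ 0.5557 -0.3669] z0.02 [ 0.5575 -0.3675]
yel [328.9 269.1] 8 [ 0.5437 -0.3535] z0.02 [ 0.5454 -0.354 ]
yel [338.5 273.5] 6 [ 0.5348 -0.3702] z0.02 [ 0.5364 -0.3708]
blk [293.3 201.2] 289 [ 0.6642 -0.2966] z0.02 [ 0.6775 -0.2957]
blk [409.4 212.6] 701 [ 0.6316 -0.5011] z0.02 [ 0.6433 -0.5104]
blk [359.6 257.4] 33 [ 0.556  -0.4067] z0.02 [ 0.5639 -0.4113]
blk [218.7 269.9] 566 [ 0.5477 -0.1622] z0.02 [ 0.5552 -0.1546]
blk [311.1 276.2] 29 [ 0.5278 -0.3208] z0.02 [ 0.5343 -0.3211]
blk [345. 291.] 27 [ 0.499  -0.3772] z0.02 [ 0.5041 -0.3803]
white [(array([336. , 267.5]), np.int32(3609), array([ 0.5448, -0.3661])), (array([215.3, 305. ]), np.int32(546), array([ 0.4903, -0.1505]))]
((335.3474426269531, 268.235107421875), 39.323970794677734) ((335.4021301269531, 268.4546203613281), (77.41593170166016, 77.96929168701172), 147.87493896484375) [ 0.5432595  -0.36494084  0.036     ]
```

View pics/crop.png

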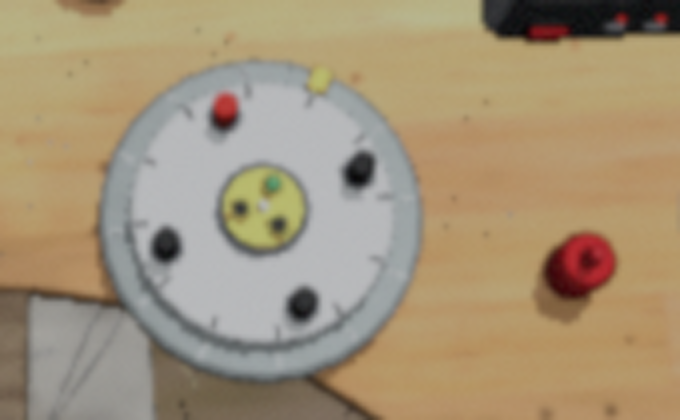

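Run:
```python
from h import *
for n in("top","scene"):
    d=np.load(n+"_d.npy");m=r.camera_model(n);R=cv2.Rodrigues(np.array(m["rvec"]))[0];t=np.array(m["tvec"]).ravel()
    v,u=np.nonzero(d>0);P=np.linalg.inv(m["mtx"])@np.vstack([u,v,np.ones_like(u)])*d[v,u];W=(R.T@(P-t[:,None])).T
    k=(W[:,2]>.08)&(W[:,0]<.72)&(W[:,0]>.1)&(W[:,1]>-.6)&(W[:,1]<.6);Q=W[k];print(n,k.sum())
    g=np.floor(Q[:,:2]/.05).astype(int)
    for c in np.unique(g,axis=0):
        s=Q[(g==c).all(1)]
        if len(s)>4:print((c*.05).round(2),s[:,2].max().round(3),s[:,2].min().round(2),len(s))
o=r.get_obs();Rt=Ro.from_rotvec(o["orientation"]).as_matrix();p0=np.array(o["tcp_pos"])
print(Rt.round(3))
C=np.array([.5428,-.3643]);a=np.radians(62.3);T=np.r_[C+.047*np.array([np.cos(a),np.sin(a)]),.12]
print(T,(Rt.T@(T-p0)*1000).round(1))
```

```text
top 18675
[ 0.6 -0.6] 0.106 0.08 619
[ 0.6  -0.55] 0.106 0.08 569
[ 0.6 -0.5] 0.105 0.08 302
[ 0.6 -0.2] 0.407 0.39 543
[ 0.6  -0.15] 0.411 0.39 1029
[ 0.6 -0.1] 0.414 0.4 512
[ 0.65 -0.6 ] 0.106 0.1 801
[ 0.65 -0.55] 0.106 0.1 808
[ 0.65 -0.5 ] 0.106 0.08 436
[ 0.65 -0.25] 0.415 0.39 870
[ 0.65 -0.2 ] 0.417 0.39 2171
[ 0.65 -0.15] 0.421 0.41 2200
[ 0.65 -0.1 ] 0.425 0.41 2254
[ 0.65 -0.05] 0.426 0.41 825
[ 0.7 -0.6] 0.106 0.1 321
[ 0.7  -0.55] 0.108 0.1 310
[ 0.7 -0.5] 0.105 0.08 157
[ 0.7  -0.25] 0.419 0.4 657
[ 0.7 -0.2] 0.423 0.41 859
[ 0.7  -0.15] 0.426 0.42 877
[ 0.7 -0.1] 0.43 0.42 896
[ 0.7  -0.05] 0.431 0.42 659
scene 6647
[0.45 0.3 ] 0.119 0.08 127
[0.55 0.25] 0.102 0.08 90
[0.55 0.3 ] 0.127 0.08 174
[ 0.6 -0.6] 0.105 0.08 914
[ 0.6  -0.55] 0.105 0.08 793
[ 0.6 -0.5] 0.105 0.08 311
[ 0.6 -0.2] 0.396 0.39 106
[ 0.6  -0.15] 0.394 0.39 43
[0.6  0.25] 0.103 0.08 117
[0.6 0.3] 0.232 0.09 587
[0.6  0.35] 0.345 0.11 932
[0.6 0.4] 0.342 0.26 211
[ 0.65 -0.6 ] 0.105 0.1 693
[ 0.65 -0.55] 0.105 0.1 631
[ 0.65 -0.5 ] 0.105 0.1 240
[ 0.65 -0.25] 0.395 0.39 47
[ 0.65 -0.2 ] 0.396 0.39 62
[ 0.7 -0.6] 0.105 0.1 254
[ 0.7  -0.55] 0.105 0.1 235
[ 0.7 -0.5] 0.104 0.1 80
[[-0.91   0.414 -0.001]
 [ 0.414  0.91  -0.002]
 [-0.    -0.002 -1.   ]]
[ 0.56464758 -0.3226865   0.12      ] [-647.5 -734.3  111.7]
```

Call:
play_rows --deltas '[[0, [-35, -40, 0], [0, 0, 0]], [0, [-75, -85, 0], [0, 0, 0]], [0, [-115, -130, 0], [0, 0, 0]], [0, [-155, -176, 0], [0, 0, 0]], [0, [-195, -221, 0], [0, 0, 0]], [0, [-235, -266, 0], [0, 0, 0]], [0, [-275, -312, 0], [0, 0, 0]], [0, [-315, -357, 0], [0, 0, 0]]]' --squeeze 20

```text
clock: 1.1
tcp_pos: [0.4183, 0.1565, 0.231]
orientation: [-0.665, -3.07, 0.002]
contact_force: [0.8, 0.5, 0.7]
grip_width: 0.0001
```

```bash
cat >> h.py <<'E'
C=np.array([.5428,-.3643])
def st():
    o=r.get_obs();Rt=Ro.from_rotvec(o["orientation"]).as_matrix();p=np.array(o["tcp_pos"])
    print("t",round(o["clock"],2),"p",p.round(4),"yaw_y",np.degrees(np.arctan2(Rt[1,1],Rt[0,1])).round(1),"tilt",Rt[2].round(3),"F",np.round(o["contact_force"],1),"w",round(o["grip_width"],4),"q",np.round(o["joints"],2))
    return p,Rt
def rel(p,Rt,phi,rad,z,yaw=None):
    """shift mm and turn for finger azimuth phi (deg) about head axis, tool y outward, z down"""
    a=np.radians(phi);y=np.radians(phi if yaw is None else yaw);T=np.r_[C+rad*np.array([np.cos(a),np.sin(a)]),z]
    yv=np.array([np.cos(y),np.sin(y),0]);zv=np.array([0,0,-1.]);G=np.c_[np.cross(yv,zv),yv,zv]
    return (Rt.T@(T-p)*1000).round(1).tolist(),Ro.from_matrix(Rt.T@G).as_rotvec().round(3).tolist()
E
python3 -c "
from h import *
p,R=st();print(rel(p,R,62.3,.047,.12))"
```

```text
t 1.1 p [0.4183 0.1565 0.231 ] yaw_y 65.5 tilt [-0.    -0.001 -1.   ] F [0.8 0.5 0.7] w 0.0001 q [-0.72  0.09  0.24  2.09 -0.02  0.97  0.67]
([-331.6, -375.5, 111.6], [-0.001, 0.0, 0.057])
```

Call:
play_rows --deltas '[[0, [-41, -46, 0], [0, 0, 0]], [0, [-82, -93, 0], [0, 0, 0]], [0, [-124, -140, 0], [0, 0, 0.02]], [0, [-166, -188, 10], [0, 0, 0.03]], [0, [-208, -236, 20], [0, 0, 0.04]], [0, [-250, -283, 30], [0, 0, 0.05]], [0, [-291, -330, 45], [0, 0, 0.057]], [0, [-332, -376, 60], [0, 0, 0.057]]]'

```text
clock: 2.1
tcp_pos: [0.5626, -0.316, 0.173]
orientation: [-0.751, -3.05, 0.002]
contact_force: [0.7, 0.3, 0.3]
grip_width: -0.0001
```

```bash
python3 -c "
from h import *
p,R=st();print(rel(p,R,62.3,.047,.12))
im,d=r.grab_frame('wrist');cv2.imwrite('pics/w1.png',im[:,:,::-1])
m=r.camera_model('wrist');T=np.array(m['T_tool_cam']);print(m['mtx'])
# expected pixels
for nm,a in(('red',17.3),('b1',107.3),('b2',197.3),('b3',287.3)):
    a=np.radians(a);P=np.r_[C+.046*np.array([np.cos(a),np.sin(a)]),.062];c=T[:3,:3].T@(R.T@(P-p)-T[:3,3]);uv=np.array(m['mtx'])@c;print(nm,uv[:2]/uv[2])
"
```

```text
t 2.1 p [ 0.5626 -0.316   0.173 ] yaw_y 62.3 tilt [ 0.    -0.001 -1.   ] F [0.7 0.3 0.3] w -0.0001 q [ 0.06  0.53  0.5   1.71 -0.29  0.98  1.75]
([-4.9, -4.9, 53.0], [-0.001, -0.0, 0.0])
[[342.69108908   0.         325.90125844]
 [  0.         342.69108908 240.58823624]
 [  0.           0.           1.        ]]
red [300.26830828 283.48495514]
b1 [298.53329262 202.06422008]
b2 [210.93732504 202.00647584]
b3 [218.32810135 283.4027669 ]
```

View pics/w1.png

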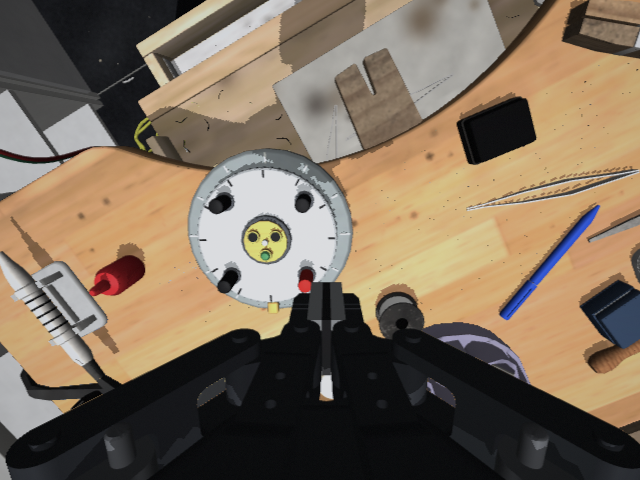

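The wrist view shows the studs at red (306,285), b1 (303,203), b2 (221,204) and b3 (227,282), and the blank at (266,239). That is a few pixels right of prediction, so I'll quantify the centre offset.

```bash
python3 -c "
from h import *
p,R=st();im=cv2.imread('pics/w1.png');h=cv2.cvtColor(im,cv2.COLOR_BGR2HSV);H,S,V=[h[...,i].astype(int) for i in range(3)]
m=r.camera_model('wrist');T=np.array(m['T_tool_cam']);K=np.array(m['mtx'])
def wc(uv,z):
    c=R@T[:3,3]+p;d=R@T[:3,:3]@np.linalg.inv(K)@np.r_[uv,1.];return (c+d*(z-c[2])/d[2])[:2].round(4)
roi=np.zeros(H.shape,bool);roi[145:310,185:350]=1
yel=(roi&(H>20)&(H<35)&(S>100)&(V>100)).astype(np.uint8)
cs,_=cv2.findContours(yel,0,1)
for c in cs:
    if cv2.contourArea(c)>20:
        e=cv2.minEnclosingCircle(c);print('yel',e,wc(e[0],.045),wc(e[0],.03))
w=(roi&(S<40)&(V>150)).astype(np.uint8);cs,_=cv2.findContours(w,0,1);c=max(cs,key=cv2.contourArea);el=cv2.fitEllipse(cv2.convexHull(c));print('wheel',el,wc(el[0],.036))
for nm,mk in(('red',roi&((H<8)|(H>172))&(S>150)&(V>60)),('blk',roi&(V<60))):
    for c,a in blobs(mk,30):print(nm,c.round(1),a,wc(c,.052))
cv2.imwrite('pics/w1c.png',cv2.resize(im[140:320,180:360],None,fx=3,fy=3))
"
```

```text
t 2.15 p [ 0.5613 -0.325   0.1711] yaw_y 61.9 tilt [-0.001 -0.008 -1.   ] F [ 2.2 -7.9  0.8] w -0.0001 q [ 0.06  0.53  0.51  1.71 -0.29  0.98  1.76]
yel ((272.5, 306.5), 5.147915363311768) [ 0.5974 -0.3964] [ 0.6028 -0.4023]
yel ((265.15789794921875, 240.57894897460938), 21.535675048828125) [ 0.5439 -0.3717] [ 0.5462 -0.3763]
wheel ((268.9061279296875, 230.04397583007812), (153.3800506591797, 162.7519989013672), 116.45924377441406) [ 0.5389 -0.367 ]
red [304.6 284.9] 135 [ 0.5904 -0.3604]
blk [198.3 165.6] 64 [ 0.4694 -0.3839]
blk [302.8 202.2] 237 [ 0.53   -0.3284]
blk [219.8 203.5] 321 [ 0.5009 -0.3853]
blk [275.  236.6] 54 [ 0.5436 -0.3611]
blk [252.5 237.2] 52 [ 0.5357 -0.377 ]
blk [227.7 280.7] 322 [ 0.5577 -0.4143]
blk [321.2 295.7] 1361 [ 0.6053 -0.3529]
```

Call:
play_rows --deltas '[[0, [-4, -4, 30], [0, 0, 0]], [0, [-5, -5, 50], [0, 0, 0]], [0, [-5, -5, 53], [0, 0, 0]]]'

```text
clock: 2.52
tcp_pos: [0.5623, -0.3307, 0.1163]
orientation: [-0.76, -3.044, 0.011]
contact_force: [0.0, 0.6, 0.0]
grip_width: -0.0003
```

```bash
sed -i 's/^C=.*/C=np.array([.544,-.3635])/' h.py; python3 -c "
from h import *
p,R=st();print(rel(p,R,62.3,.047,.12));print(rel(p,R,62.3,.047,.046))"
```

```text
t 2.52 p [ 0.5623 -0.3307  0.1163] yaw_y 61.9 tilt [ 0.002 -0.008 -1.   ] F [0.  0.6 0. ] w -0.0003 q [ 0.1   0.6   0.47  1.73 -0.33  0.89  1.79]
([1.0, 9.4, -3.7], [-0.008, -0.002, -0.006])
([0.8, 10.0, 70.3], [-0.008, -0.002, -0.006])
```

Call:
play_rows --deltas '[[0, [1, 9, 0], [-0.008, -0.002, -0.006]], [0, [1, 9.5, 0], [-0.008, -0.002, -0.006]], [0, [1, 9.7, 20], [-0.008, -0.002, -0.006]], [0, [1, 10, 35], [-0.008, -0.002, -0.006]], [0, [1, 10, 35], [-0.008, -0.002, -0.006]]]'

```text
clock: 3.15
tcp_pos: [0.5645, -0.3209, 0.0791]
orientation: [-0.752, -3.046, -0.002]
contact_force: [0.5, -0.7, 0.1]
grip_width: -0.0002
```

```bash
python3 -c "
from h import *
p,R=st();print(rel(p,R,62.3,.047,.046))
im,d=r.grab_frame('scene');cv2.imwrite('pics/s1.png',cv2.resize(im[200:340,200:400,::-1],None,fx=3,fy=3))"
```

```text
t 3.15 p [ 0.5645 -0.3209  0.0791] yaw_y 62.3 tilt [ 0.004  0.    -1.   ] F [ 0.5 -0.7  0.1] w -0.0002 q [ 0.11  0.65  0.45  1.76 -0.36  0.82  1.81]
([-1.8, -0.3, 33.1], [0.0, -0.004, -0.0])
```

View pics/s1.png

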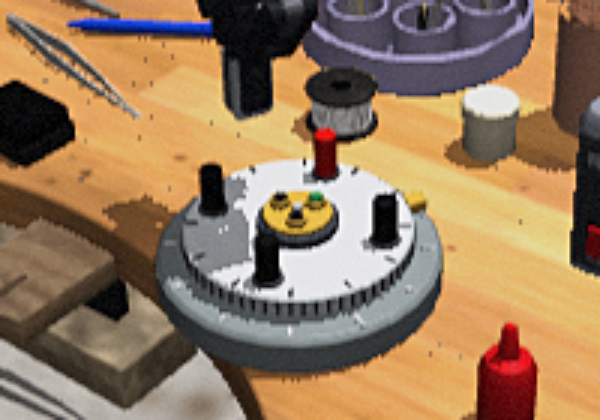

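The finger hangs between b1 and red, clear of both. I'll descend now.

Call:
play_rows --deltas '[[0, [-1, 0, 12], [0, -0.002, 0]], [0, [-2, 0, 24], [0, -0.004, 0]], [0, [-2, 0, 33], [0, -0.004, 0]], [0, [-2, 0, 33], [0, -0.004, 0]]]'

```text
clock: 3.7
tcp_pos: [0.5663, -0.3219, 0.0461]
orientation: [-0.753, -3.05, -0.0]
contact_force: [0.5, -0.4, 0.2]
grip_width: 0.0003
```

```bash
cat > n.py <<'E'
import sys
from h import *
p,R=st();q=p[:2]-C;print("phi",np.degrees(np.arctan2(q[1],q[0])).round(1),"r",np.hypot(*q).round(4))
for f in sys.argv[1:]:print(f,rel(p,R,float(f),.047,.046))
E
python3 n.py 58 54 50 47 44 42 40 38
```

```text
t 3.7 p [ 0.5663 -0.3219  0.0461] yaw_y 62.3 tilt [ 0.  0. -1.] F [ 0.5 -0.4  0.2] w 0.0003 q [ 0.12  0.69  0.42  1.77 -0.38  0.77  1.83]
phi 61.8 r 0.0471
58 ([-3.1, -0.3, 0.1], [0.0, -0.0, 0.075])
54 ([-6.4, -0.6, 0.1], [0.0, -0.0, 0.144])
50 ([-9.6, -1.2, 0.1], [0.0, -0.0, 0.214])
47 ([-12.0, -1.8, 0.1], [0.0, -0.0, 0.267])
44 ([-14.4, -2.5, 0.1], [0.0, -0.0, 0.319])
42 ([-15.9, -3.1, 0.1], [0.0, -0.0, 0.354])
40 ([-17.4, -3.7, 0.1], [0.0, -0.0, 0.389])
38 ([-18.9, -4.3, 0.1], [0.0, -0.0, 0.424])
```

Call:
play_rows --deltas '[[0, [-3, 0, 0], [0, 0, 0.075]], [0, [-6.4, -0.6, 0], [0, 0, 0.144]], [0, [-9.6, -1.2, 0], [0, 0, 0.214]], [0, [-12, -1.8, 0], [0, 0, 0.267]], [0, [-14.4, -2.5, 0], [0, 0, 0.319]], [0, [-16, -3, 0], [0, 0, 0.354]], [0, [-17.4, -3.7, 0], [0, 0, 0.389]], [0, [-19, -4.3, 0], [0, 0, 0.424]]]'

```text
clock: 4.7
tcp_pos: [0.5811, -0.3347, 0.0461]
orientation: [-1.38, -2.822, -0.0]
contact_force: [0.6, -0.3, 0.3]
grip_width: -0.0001
```

```bash
python3 n.py 36 34 32 30 28 26 24 22
```

```text
t 4.7 p [ 0.5811 -0.3347  0.0461] yaw_y 37.9 tilt [ 0.  0. -1.] F [ 0.6 -0.3  0.3] w -0.0001 q [ 0.07  0.74  0.53  1.72 -0.49  0.81  1.49]
phi 37.8 r 0.047
36 ([-1.5, -0.0, 0.1], [0.0, -0.0, 0.033])
34 ([-3.1, -0.1, 0.1], [0.0, -0.0, 0.068])
32 ([-4.8, -0.3, 0.1], [0.0, -0.0, 0.102])
30 ([-6.4, -0.5, 0.1], [0.0, -0.0, 0.137])
28 ([-8.0, -0.7, 0.1], [0.0, -0.0, 0.172])
26 ([-9.6, -1.0, 0.1], [0.0, -0.0, 0.207])
24 ([-11.2, -1.4, 0.1], [0.0, -0.0, 0.242])
22 ([-12.8, -1.8, 0.1], [0.0, -0.0, 0.277])
```

Call:
play_rows --deltas '[[0, [-1.5, 0, 0], [0, 0, 0.033]], [0, [-3.1, 0, 0], [0, 0, 0.068]], [0, [-4.0, -0.2, 0], [0, 0, 0.085]]]'

```text
clock: 5.08
tcp_pos: [0.5828, -0.336, 0.0459]
orientation: [-1.499, -2.757, -0.003]
contact_force: [-3.8, 5.6, 5.0]
grip_width: 0.0002
```

```bash
python3 n.py 32 31 30 29 28 27 26 24
```

```text
t 5.08 p [ 0.5828 -0.336   0.0459] yaw_y 32.9 tilt [ 0.004  0.    -1.   ] F [-3.8  5.6  5. ] w 0.0002 q [ 0.06  0.75  0.55  1.71 -0.51  0.83  1.42]
phi 35.3 r 0.0475
32 ([-2.7, -0.5, -0.1], [0.0, -0.004, 0.016])
31 ([-3.5, -0.5, -0.1], [0.0, -0.004, 0.034])
30 ([-4.3, -0.6, -0.1], [0.0, -0.004, 0.051])
29 ([-5.2, -0.6, -0.1], [0.0, -0.004, 0.069])
28 ([-6.0, -0.7, -0.1], [0.0, -0.004, 0.086])
27 ([-6.8, -0.8, -0.1], [0.0, -0.004, 0.104])
26 ([-7.6, -0.8, -0.1], [-0.0, -0.004, 0.121])
24 ([-9.2, -1.1, -0.2], [-0.0, -0.004, 0.156])
```

Call:
play_rows --deltas '[[0, [-3, -0.5, 0], [0, 0, 0.025]], [0, [-4.3, -0.6, 0], [0, 0, 0.051]], [0, [-5.6, -0.7, 0], [0, 0, 0.08]], [0, [-6.8, -0.8, 0], [0, 0, 0.104]], [0, [-8.4, -1.0, 0], [0, 0, 0.14]], [0, [-9.2, -1.1, 0], [0, 0, 0.156]]]'

```text
clock: 5.82
tcp_pos: [0.5871, -0.3447, 0.0457]
orientation: [-1.711, -2.631, -0.002]
contact_force: [-0.4, 0.7, -1.1]
grip_width: -0.0003
```

```bash
python3 n.py 24 22 20 18 16 14 12
```

```text
t 5.83 p [ 0.5871 -0.3447  0.0457] yaw_y 23.9 tilt [ 0.003 -0.    -1.   ] F [-0.4  0.7 -1.1] w -0.0003 q [ 0.05  0.77  0.59  1.7  -0.55  0.85  1.3 ]
phi 23.6 r 0.0471
24 ([0.4, -0.1, -0.3], [-0.0, -0.003, -0.002])
22 ([-1.3, -0.1, -0.3], [-0.0, -0.003, 0.033])
20 ([-2.9, -0.2, -0.3], [-0.001, -0.003, 0.068])
18 ([-4.6, -0.3, -0.3], [-0.001, -0.003, 0.103])
16 ([-6.2, -0.5, -0.3], [-0.001, -0.003, 0.138])
14 ([-7.8, -0.8, -0.3], [-0.001, -0.003, 0.173])
12 ([-9.4, -1.1, -0.3], [-0.001, -0.003, 0.208])
```

Call:
play_rows --deltas '[[0, [-1.3, 0, 0], [0, -0.003, 0.033]], [0, [-2.9, -0.2, 0], [0, -0.003, 0.068]], [0, [-4.6, -0.3, 0], [0, -0.003, 0.103]], [0, [-6.2, -0.5, 0], [0, -0.003, 0.138]], [0, [-6.2, -0.5, 0], [0, -0.003, 0.138]]]'

```text
clock: 6.45
tcp_pos: [0.5892, -0.351, 0.0458]
orientation: [-1.891, -2.508, 0.001]
contact_force: [0.8, 0.5, -0.3]
grip_width: -0.0002
```

```bash
cat > look.py <<'E'
import sys
from h import *
p,R=st();im,_=r.grab_frame('wrist');im=im[:,:,::-1];im2,_=r.grab_frame('top');im2=im2[:,:,::-1]
m=r.camera_model('wrist');T=np.array(m['T_tool_cam']);K=np.array(m['mtx'])
def H(P):  # world points -> wrist px
    c=(np.array(P)-p)@R;c=(c-T[:3,3])@T[:3,:3];uv=c@K.T;return (uv[:,:2]/uv[:,2:]).astype(np.float32)
def rect(im,proj,z):  # face-on view of the plane at height z, 4 px/mm, world x up, y left
    s=.08;src=proj([[C[0]+s,C[1]+s,z],[C[0]+s,C[1]-s,z],[C[0]-s,C[1]-s,z],[C[0]-s,C[1]+s,z]])
    return cv2.warpPerspective(im,cv2.getPerspectiveTransform(src,np.float32([[0,0],[400,0],[400,400],[0,400]])),(400,400))
mt=r.camera_model('top');Pt=lambda P:cv2.projectPoints(np.array(P,float),np.array(mt['rvec'],float),np.array(mt['tvec'],float),np.array(mt['mtx']),None)[0][:,0].astype(np.float32)
cv2.imwrite(sys.argv[1],np.hstack([rect(im,H,.036),rect(im2,Pt,.036)]))
E
python3 look.py pics/l1.png; python3 n.py 14 12 10 8 6 4
```

```text
t 6.45 p [ 0.5892 -0.351   0.0458] yaw_y 16.0 tilt [-0.    -0.001 -1.   ] F [ 0.8  0.5 -0.3] w -0.0002 q [ 0.03  0.79  0.63  1.69 -0.58  0.86  1.19]
t 6.55 p [ 0.5892 -0.3506  0.0457] yaw_y 16.0 tilt [ 0.    -0.001 -1.   ] F [-0.   0.1 -0.5] w -0.0002 q [ 0.03  0.79  0.63  1.69 -0.58  0.86  1.19]
phi 15.9 r 0.047
14 ([-1.6, 0.0, -0.3], [-0.001, -0.0, 0.035])
12 ([-3.2, -0.1, -0.3], [-0.001, -0.0, 0.07])
10 ([-4.8, -0.2, -0.3], [-0.001, -0.0, 0.105])
8 ([-6.5, -0.4, -0.3], [-0.001, -0.0, 0.14])
6 ([-8.1, -0.7, -0.3], [-0.001, -0.0, 0.175])
4 ([-9.7, -1.0, -0.3], [-0.001, -0.0, 0.21])
```

View pics/l1.png

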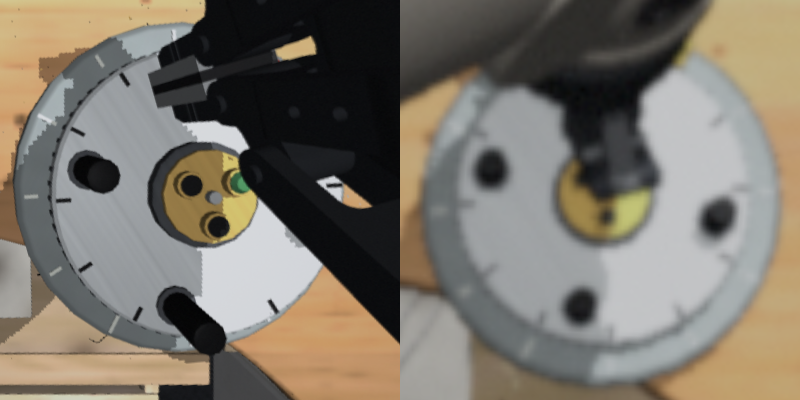

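Wheel is at 30°: b1's base is at (90,168), about 77° azimuth, and b2's at (178,305), about 166°. First click done. On to the second.

Call:
play_rows --deltas '[[0, [-3.2, -0.1, 0], [0, 0, 0.07]], [0, [-6.5, -0.4, 0], [0, 0, 0.14]], [0, [-8.1, -0.7, 0], [0, 0, 0.175]], [0, [-9.7, -1.0, 0], [0, 0, 0.21]], [0, [-11.3, -1.4, 0], [0, 0, 0.245]], [0, [-12.8, -1.8, 0], [0, 0, 0.28]], [0, [-14.4, -2.3, 0], [0, 0, 0.315]], [0, [-15.9, -2.8, 0], [0, 0, 0.35]]]'

```text
clock: 7.55
tcp_pos: [0.5913, -0.3661, 0.0457]
orientation: [-2.299, -2.14, -0.0]
contact_force: [0.1, 2.2, 1.3]
grip_width: 0.0004
```

```bash
python3 n.py -2 -4 -6 -8 -10 -12 -14
```

```text
t 7.55 p [ 0.5913 -0.3661  0.0457] yaw_y -4.1 tilt [ 0.001 -0.    -1.   ] F [0.1 2.2 1.3] w 0.0004 q [ 0.01  0.83  0.71  1.66 -0.66  0.9   0.91]
phi -3.1 r 0.0473
-2 ([0.9, -0.4, -0.3], [-0.0, -0.001, -0.036])
-4 ([-0.7, -0.3, -0.3], [-0.0, -0.001, -0.001])
-6 ([-2.4, -0.4, -0.3], [-0.0, -0.001, 0.033])
-8 ([-4.0, -0.4, -0.3], [-0.0, -0.001, 0.068])
-10 ([-5.6, -0.6, -0.3], [-0.001, -0.001, 0.103])
-12 ([-7.3, -0.8, -0.3], [-0.001, -0.001, 0.138])
-14 ([-8.9, -1.0, -0.3], [-0.001, -0.001, 0.173])
```

Call:
play_rows --deltas '[[0, [-2.4, -0.4, 0], [0, 0, 0.033]], [0, [-4, -0.4, 0], [0, 0, 0.068]], [0, [-5.6, -0.6, 0], [0, 0, 0.103]], [0, [-7.3, -0.8, 0], [0, 0, 0.138]], [0, [-8.9, -1, 0], [0, 0, 0.173]], [0, [-8.9, -1, 0], [0, 0, 0.173]]]'

```text
clock: 8.3
tcp_pos: [0.5895, -0.3751, 0.0457]
orientation: [-2.476, -1.933, 0.0]
contact_force: [0.3, 0.0, -0.7]
grip_width: -0.0001
```

```bash
python3 n.py -18 -22 -24 -26 -28 -30 -32 -34
cat > ang.py <<'E'
from h import *
im,_=r.grab_frame('top');h=cv2.cvtColor(im,cv2.COLOR_RGB2HSV)
for c,a in blobs((h[...,2]<60),12):
    if a>60:continue
    q=cast("top",c,.058)[:2]-np.array([.543,-.3643]);
    if .035<np.hypot(*q)<.058:print("stud",np.hypot(*q).round(4),np.degrees(np.arctan2(q[1],q[0])).round(1),a)
E
python3 ang.py
```

```text
t 8.3 p [ 0.5895 -0.3751  0.0457] yaw_y -14.0 tilt [ 0.    -0.001 -1.   ] F [ 0.3  0.  -0.7] w -0.0001 q [ 0.    0.85  0.75  1.66 -0.7   0.92  0.78]
phi -14.3 r 0.047
-18 ([-3.0, -0.1, -0.3], [-0.001, -0.0, 0.069])
-22 ([-6.3, -0.4, -0.4], [-0.001, -0.0, 0.139])
-24 ([-7.9, -0.7, -0.4], [-0.001, -0.0, 0.174])
-26 ([-9.5, -1.0, -0.4], [-0.001, -0.0, 0.209])
-28 ([-11.1, -1.3, -0.4], [-0.001, -0.0, 0.244])
-30 ([-12.7, -1.8, -0.4], [-0.001, -0.0, 0.279])
-32 ([-14.2, -2.3, -0.4], [-0.001, -0.0, 0.313])
-34 ([-15.8, -2.8, -0.4], [-0.001, -0.0, 0.348])
stud 0.0451 48.7 34
stud 0.045 -133.6 28
stud 0.0456 138.2 35
```

All studs read 60° on: second click done. Third:

Call:
play_rows --deltas '[[0, [-3, -0.1, 0], [0, 0, 0.07]], [0, [-6.3, -0.4, 0], [0, 0, 0.14]], [0, [-8, -0.7, 0], [0, 0, 0.175]], [0, [-9.5, -1.0, 0], [0, 0, 0.21]], [0, [-11.1, -1.3, 0], [0, 0, 0.245]], [0, [-12.7, -1.8, 0], [0, 0, 0.28]], [0, [-14.2, -2.3, 0], [0, 0, 0.315]], [0, [-15.8, -2.8, 0], [0, 0, 0.35]]]'

```text
clock: 9.35
tcp_pos: [0.5831, -0.3893, 0.0456]
orientation: [-2.774, -1.472, 0.0]
contact_force: [0.2, 2.0, 0.6]
grip_width: -0.0003
```

```bash
python3 n.py -36 -38 -40 -42 -44
```

```text
t 9.35 p [ 0.5831 -0.3893  0.0456] yaw_y -34.1 tilt [ 0.001 -0.001 -1.   ] F [0.2 2.  0.6] w -0.0003 q [-0.02  0.89  0.83  1.65 -0.78  0.96  0.5 ]
phi -33.4 r 0.0469
-36 ([-2.1, 0.1, -0.4], [-0.001, -0.001, 0.033])
-38 ([-3.8, -0.0, -0.4], [-0.001, -0.0, 0.068])
-40 ([-5.4, -0.1, -0.4], [-0.001, -0.0, 0.103])
-42 ([-7.0, -0.3, -0.4], [-0.001, -0.0, 0.138])
-44 ([-8.6, -0.6, -0.4], [-0.001, -0.0, 0.172])
```

Call:
play_rows --deltas '[[0, [-2.1, 0, 0], [0, 0, 0.033]], [0, [-3.8, 0, 0], [0, 0, 0.068]], [0, [-5.4, -0.1, 0], [0, 0, 0.103]], [0, [-7, -0.3, 0], [0, 0, 0.138]], [0, [-8.6, -0.6, 0], [0, 0, 0.172]], [0, [-8.6, -0.6, 0], [0, 0, 0.172]]]'

```text
clock: 10.1
tcp_pos: [0.5776, -0.3964, 0.0456]
orientation: [-2.891, -1.227, 0.001]
contact_force: [0.3, 0.2, 0.4]
grip_width: 0.0001
```

```bash
python3 n.py -48 -52 -54 -56 -58 -60 -62 -64;python3 ang.py
```

```text
t 10.1 p [ 0.5776 -0.3964  0.0456] yaw_y -44.0 tilt [-0.    -0.001 -1.   ] F [0.3 0.2 0.4] w 0.0001 q [-0.02  0.91  0.86  1.65 -0.81  0.97  0.37]
phi -44.3 r 0.047
-48 ([-3.0, -0.1, -0.4], [-0.001, 0.0, 0.07])
-52 ([-6.3, -0.5, -0.4], [-0.001, 0.0, 0.139])
-54 ([-7.9, -0.7, -0.4], [-0.001, 0.0, 0.174])
-56 ([-9.5, -1.0, -0.4], [-0.001, 0.0, 0.209])
-58 ([-11.1, -1.4, -0.4], [-0.001, 0.0, 0.244])
-60 ([-12.7, -1.8, -0.4], [-0.001, 0.0, 0.279])
-62 ([-14.2, -2.3, -0.4], [-0.001, 0.0, 0.314])
-64 ([-15.8, -2.8, -0.4], [-0.001, 0.0, 0.349])
stud 0.0457 108.7 30
stud 0.0452 -162.2 35
```

Third click done: the studs read 90° on. Fourth, same stroke.

Call:
play_rows --deltas '[[0, [-3, -0.1, 0], [0, 0, 0.07]], [0, [-6.3, -0.5, 0], [0, 0, 0.14]], [0, [-8, -0.7, 0], [0, 0, 0.175]], [0, [-9.5, -1.0, 0], [0, 0, 0.21]], [0, [-11.1, -1.4, 0], [0, 0, 0.245]], [0, [-12.7, -1.8, 0], [0, 0, 0.28]], [0, [-14.2, -2.3, 0], [0, 0, 0.315]], [0, [-15.8, -2.8, 0], [0, 0, 0.35]]]'

```text
clock: 11.15
tcp_pos: [0.5645, -0.4053, 0.0456]
orientation: [-3.06, -0.703, 0.001]
contact_force: [1.2, 1.8, 1.1]
grip_width: 0.0002
```

```bash
python3 n.py -66 -68 -70 -72 -74
```

```text
t 11.15 p [ 0.5645 -0.4053  0.0456] yaw_y -64.1 tilt [-0.    -0.002 -1.   ] F [1.2 1.8 1.1] w 0.0002 q [-0.04  0.94  0.94  1.67 -0.88  1.01  0.09]
phi -63.9 r 0.0466
-66 ([-1.7, 0.4, -0.4], [-0.002, 0.0, 0.033])
-68 ([-3.3, 0.3, -0.4], [-0.002, 0.0, 0.068])
-70 ([-5.0, 0.2, -0.4], [-0.002, 0.001, 0.103])
-72 ([-6.6, -0.0, -0.4], [-0.002, 0.001, 0.137])
-74 ([-8.2, -0.3, -0.4], [-0.002, 0.001, 0.172])
```

Call:
play_rows --deltas '[[0, [-1.7, 0.4, 0], [0, 0, 0.033]], [0, [-3.3, 0.3, 0], [0, 0, 0.068]], [0, [-5, 0.2, 0], [0, 0, 0.103]], [0, [-6.6, 0, 0], [0, 0, 0.137]], [0, [-8, -0.3, 0], [0, 0, 0.17]], [0, [-8, -0.3, 0], [0, 0, 0.17]]]'

```text
clock: 11.9
tcp_pos: [0.5569, -0.4086, 0.0455]
orientation: [-3.109, -0.44, 0.002]
contact_force: [-1.3, 0.4, 0.9]
grip_width: -0.0001
```

```bash
python3 n.py;python3 ang.py
```

```text
t 11.9 p [ 0.5569 -0.4086  0.0455] yaw_y -73.9 tilt [-0.001 -0.002 -1.   ] F [-1.3  0.4  0.9] w -0.0001 q [-0.05  0.96  0.97  1.68 -0.92  1.02 -0.04]
phi -74.0 r 0.0469
stud 0.0453 167.4 36
```

b3 reads 167.4° against 167.3° expected, so this is the fourth click. I'll back off to mid-gap and lift.

Call:
play_rows --deltas '[[0, [4, 0, 0], [0, 0, 0]], [0, [8, 0, 0], [0, 0, 0]], [0, [8, 0, -10], [0, 0, 0]], [0, [8, 0, -30], [0, 0, 0]], [0, [8, 0, -60], [0, 0, 0]], [0, [8, 0, -90], [0, 0, 0]], [0, [8, 0, -110], [0, 0, 0]], [0, [8, 0, -120], [0, 0, 0]]]'

```text
clock: 12.95
tcp_pos: [0.5651, -0.4069, 0.1674]
orientation: [-3.11, -0.441, -0.0]
contact_force: [-0.4, 0.5, -1.3]
grip_width: 0.0002
```

Call:
play_rows --deltas '[[0, [60, 0, 0], [0, 0, 0]], [0, [110, 0, 0], [0, 0, 0]], [0, [110, 0, 0], [0, 0, 0]], [0, [110, 0, 0], [0, 0, 0]], [0, [110, 0, 0], [0, 0, 0]]]'

```text
clock: 13.58
tcp_pos: [0.6691, -0.3776, 0.1675]
orientation: [-3.111, -0.436, 0.001]
contact_force: [-0.2, -0.3, 0.7]
grip_width: 0.0
```

```bash
python3 n.py;python3 ang.py; python3 -c "
from h import *
im,_=r.grab_frame('scene');im2,_=r.grab_frame('top')
a=cv2.resize(im[200:350,200:400,::-1],(400,300));b=cv2.resize(im2[190:340,200:440,::-1],(400,300))
cv2.imwrite('pics/f.png',np.hstack([a,b]))"
```

```text
t 13.57 p [ 0.6691 -0.3776  0.1675] yaw_y -74.0 tilt [-0.    -0.001 -1.   ] F [-0.2 -0.3  0.7] w 0.0 q [-0.12  0.94  1.06  1.4  -0.83  1.28 -0.29]
phi -6.4 r 0.1258
stud 0.0458 -10.9 38
stud 0.0457 78.2 36
stud 0.0462 166.8 25
```

View pics/f.png

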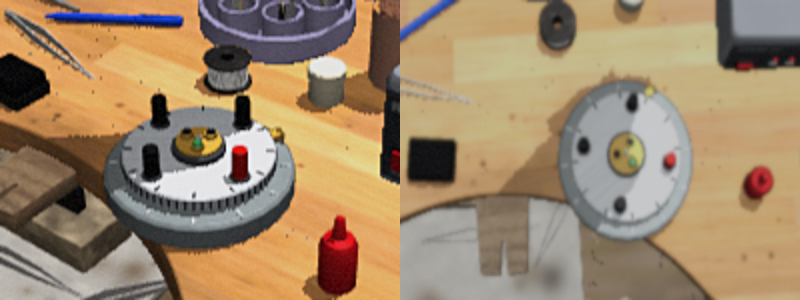

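The studs are at -11°, 78° and 167°, with red at about -100°. That is four clicks, with an empty seat now facing the pointer and the arm clear of everything.

```bash
python3 -c "
from bench import r
print(r.hand_in())"
```

```text
the job is handed in; nothing more can be done
None
```

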